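# Change-out of a spring-held battery pack through the side slot of a lamp supply

### The arm

A 6-joint arm with a two-finger parallel gripper is mounted at the origin on a cart in front of the work surface, level with it; the furniture and walls round the work are solid. World frame = base frame: x ahead of the robot, y to its left, z up, the work surface at z = 0. Lengths are in m, angles in rad, forces in N, time in s.
With the tool pointing down it reaches from about 0.25 to 0.8 m from the base axis. Payload 3.9 kg.
Tool frame: the origin (TCP) lies midway between the tips of the shut fingers; the grasp point (between the pads) lies 19 mm behind it; z points along the fingers, y is the line along which they close (so a half turn about z gives the same grasp; the last joint's range is limited). The gripper opens to 85 mm and grips with 20 to 120 N. Pads are 22 mm wide; open, the fingers measure 114 mm over their backs; the gripper's body (76 mm by 85 mm) begins 54 mm behind the grasp point. The pads swing forward as they close: fully open they stand 13 mm farther back than shut.
Start: joints at [1.345, 0.26, -0.138, 1.173, 0, 1.571], TCP at [0.118, 0.512, 0.231] pointing down, gripper open.
Joint ranges: [-2.78, 2.78], [-0.83, 1.72], [-1.28, 1.37], [-1.9, 2.12], [-1.57, 1.48], [-3.14, 3.14]. Speed limits (rad/s): [2.57, 2.57, 3.14, 3.14, 3.14, 3.14].

### API

Orientations are given as a rotation vector (axis times angle).
In Python, from bench import telemetry, cams, r gives the robot as it stands.
- The arm moves only by the shell command python3 -m crank 'ROWS'. ROWS is JSON, a list of rows, each an object of numbers: "dx", "dy", "dz": the shift along the world's x, y, z in units of 30 mm (1.0 is 30 mm); "ax", "ay", "az": the turn, a rotation vector about the world's x, y, z in degrees; "claw": the finger opening in mm, from 0 to 85.4. In form: [{"dx": .., "dy": .., "dz": .., "ax": .., "ay": .., "az": .., "claw": ..}, ...]. A call has exactly 8 rows; each row shifts and turns the commanded pose from where the row before left it; what a row does not reach is not made up. A row lasts 1/8 s, in which the tool goes at most 62.5 mm and 10.7 degrees, less where a joint would pass 70% of its speed; a pose out of reach is approached as far as the arm can. A call is refused whole if a number of a shift passes 1 or a number of a turn 10.7, either way. A call with a gripper value outside its range is refused whole. The fingers move at their own pace and stop on an object; the grip force is fixed at half the most. Time passes only in rows, so rows that do not move let the fingers close, or fill a call up. It gives the time, the measured TCP pose, the force, the opening and the grip force at its end, in the units of the state.
- telemetry.read_state(): the state, without advancing time (a new reading comes with each control period).
- cams.snapshot(name): name is "side" or "top" or "wrist"; returns a dict with "img" (400x640x3 uint8, blue, green, red), "fx", "fy", "cx", "cy" (pixels), "extrinsics" (4x4, takes a point from world to camera coordinates). Camera axes: x right, y down, z forward; pixel columns grow to the right and rows downward; lengths in m; the calibration is good to about 2 mm. A picture is of the moment at which its call begins. There is no depth.
- r.finish_job(): hands the job in; it is judged then, once.
Trained networks look in the newest picture that a camera, given by its name, has taken for a name from the list of things; names that differ only in an ending like _2 or _b are one class to them, and where a whole thing is asked for, a point or a joint stands for the part that bears it (a point fixed in the world has none). Each returns a list of dicts, best first, with "score" (0 to 1); they miss things now and then, are a little off and sometimes report something else, mostly with a low value. They report only what shows in the picture. A call takes as long as a camera call. They do not tell look-alikes from the thing itself.
- cams.recognise(camera, name): "box" ([centre column, centre row, width, height] in pixels, round what is visible of it).
- cams.silhouettes(camera, name): "region" (400x640 bool, what is visible of it) and "box" ([centre column, centre row, width, height] in pixels, round what is visible of it).
The state is a dict: "clock": time; "joint_positions": joint angles; "dq": joint speeds; "joint_efforts": joint torques, N m; "tcp_pos": TCP position; "eef_rot": TCP orientation; "wrist_force": force on the tool from outside, world axes, zero at the start; "wrist_torque": the same for the moment, N m; "grip_width": finger opening in m; "gripper_force": force on a finger pad.
Only numpy, scipy, OpenCV 4.12 (cv2) and the standard library are available. Lean on these libraries where they do the work, as an engineer would, in place of code of your own. Each camera call takes 0.05 s, during which the arm holds its last target. There are 200 camera calls.

### The job

The battery pack of the lamp supply is spent: take it out. It sits under the electronics behind a slot shorter than the pack, so push it to the left against the sprung contact until its right end is free of the slot's edge, swing that end out and draw the pack out through the slot without forcing it. Set it down flat in the steel tray, same way up as it sat, let go, and leave the other things where they stand.

Things in the scene. Friction and masses are not known exactly. Their poses are not given: they have to be found in the camera images.
- unit: Grey lamp supply, 110 (x) x 172 (y) x 118 mm high, handle on top to 128 mm; fixed. Origin: centre of its underside. The front (x = -55 mm) faces -x; +y is left seen from the front. It stays upright above the slot, so a gripper pointing straight down at the pack's grip hits it: come tilted some 35 deg, fingers pointing down and towards the unit.
- slot (a point): Centre of the slot at the outer face of the front wall (unit x -55, y -17, z 40 mm). The slot is 94 mm long (y -64 to +30) and 40 mm high (z 20 to 60), its bottom level with the bay floor, no sill. The wall is 3 mm thick. The bay behind is 38 mm deep (x -52 to -14) and reaches from the fixed contact wall at y = -74 to y = +56 mm. A knob (y +60, z 90) stands out 21 mm.
- left_jamb (a point): Inner edge of the slot's left jamb (unit x -52, y +30, z 40 mm; axes as the unit's). The pack, pushed 14 to 16 mm left (plunger at or near its stop), can be turned about this edge, clockwise seen from above: 20 deg bring its right end wholly out past the right jamb. Then draw it 110 mm along its own length, to the right and forward, at 20 to 25 deg.
- plunger (a joint): Sprung contact: blunt brass plunger, 20 mm in diameter, at the left end of the bay; presses the pack to the right (unit -y) against the fixed contact wall. 0: pack in place, about 6.6 N. Grows as it is pushed left (+y), 0.55 N more per mm, to a hard stop at 0.016 m (15 N). Without the pack it stands at -0.004 m.
- pack: Grey battery pack with black bands, block 28 (x) x 110 (y) x 36 mm high, about 0.24 kg, loose in the bay; forced beyond 40 N it breaks. Origin: centre of the block's underside; axes as the unit's while in place. Its front face is 1 to 3 mm behind the front wall, its right end 10 mm behind the right jamb, its left end 6 mm behind the left jamb.
- pack_grip (a point): Where to pinch the pack: on the flat black pull grip that stands out of its front, 12 mm thick (pack y -11 to +1), x from -14 to -54, z from 10 to 34 mm. This point: x -42, y -5, z 28 mm; axes as the pack's. The fingers close along y.
- pack_right (a point): Centre of the pack's right end face (pack y = -55, z = 18 mm). Only when the pack is pushed over 10 mm left does this end clear the right jamb.
- pack_left (a point): Centre of the pack's left end face (pack y = +55, z = 18 mm).
- tray: Open stainless steel instrument tray, 150 (x) x 210 (y) mm, on 9 mm feet, fixed on the bench: upper face of its floor at z = 12 mm, walls 3 mm thick, rim at z = 33 mm. Origin: centre between the feet at bench height.
- timer: White bench timer 65 x 65 x 19 mm, a bystander. Origin at the centre of its underside.
- stain_bottle: Brown dropper bottle with a dark red bulb 36 x 36 x 98 mm, a bystander. Origin at the centre of its underside.
- objective_can: Small can with a black lid, 39 x 39 x 54 mm, a bystander. Origin at the centre of its underside.
There are look-alikes about, which are no part of the job. There is more than one size of the unit; the job needs the larger.

How it is judged:
By the outcome, as a careful person would: the job done as asked, in the order asked, and still so for the second after the job is handed in, with the robot touching nothing.
It also fails if it takes over 46 s, if anything falls off the work surface, if the arm or the gripper's body presses on something with over 40 N, if the wrist force passes 120 N, or if a joint passes its speed limit or range.

## Working session

There is one attempt and no reset: what is moved stays moved. The work goes in short steps, Python scripts to look and compute and a shell command to move; the robot and the scene stay as the last step left them, time stands still between calls to the robot, and variables do not carry over. Pictures are saved under pics/ and viewed, at most 10 in all, crops included, and the job is handed in when it is done.

```bash
mkdir -p pics; ls; python3 - <<'E'
from bench import telemetry, cams, r
import cv2, numpy as np
s=telemetry.read_state(); print(s)
ims=[]
for c in ["top","side"]:
    d=cams.snapshot(c); ims.append(d["img"]); cv2.imwrite(f"pics/{c}0.png",d["img"])
    print(c,d["fx"],d["cx"],d["cy"],np.round(d["extrinsics"],3).tolist())
    for n in ["unit","pack","pack_grip","tray","timer","stain_bottle","objective_can"]:
        print(n,[(np.round(k["box"]).astype(int).tolist(),round(k["score"],2)) for k in cams.recognise(c,n)[:4]])
E
```

```text
pics
{'clock': 0.0, 'joint_positions': array([ 1.34499380e+00,  2.60690794e-01, -1.39399152e-01,  1.17271031e+00,
       -1.38544712e-05,  1.57077369e+00]), 'dq': array([-0.00013328, -0.00012955,  0.00018407,  0.00078839, -0.00045607,
       -0.00122053]), 'joint_efforts': array([-4.06942654e-04, -4.05679035e+01,  2.53921634e+01,  1.87033159e-02,
        5.51712382e-07,  4.74992579e-07]), 'tcp_pos': array([0.11738891, 0.51098865, 0.23044998]), 'eef_rot': array([-0.35387732, -3.12138324,  0.00312996]), 'wrist_force': array([-0.19990875, -0.30947398,  0.48041583]), 'wrist_torque': array([-0.0357318 , -0.0032898 , -0.00728473]), 'gripper_force': 0.0, 'grip_width': 0.08514312970722242}
top 373.5728981569046 317.01391675745884 197.17793926674375 [[0.008, -1.0, -0.005, -0.012], [-0.985, -0.007, -0.172, 0.523], [0.172, 0.006, -0.985, 0.909], [0.0, 0.0, 0.0, 1.0]]
unit [([269, 151, 83, 70], 0.9), ([270, 269, 62, 50], 0.89)]
pack [([285, 177, 35, 20], 0.54)]
pack_grip [([284, 181, 22, 14], 0.7)]
tray [([436, 216, 88, 67], 0.93)]
timer [([186, 207, 36, 31], 0.74), ([291, 174, 22, 20], 0.4)]
stain_bottle [([366, 151, 17, 16], 0.77), ([394, 147, 13, 21], 0.49)]
objective_can [([392, 146, 14, 18], 0.63)]
side 444.4122673326742 319.29906513396355 198.74047977444056 [[0.456, -0.89, -0.006, -0.216], [-0.503, -0.252, -0.827, 0.302], [0.734, 0.38, -0.563, 0.726], [0.0, 0.0, 0.0, 1.0]]
unit [([251, 233, 62, 51], 0.96), ([314, 181, 37, 11], 0.62), ([309, 166, 70, 61], 0.61)]
pack [([314, 181, 34, 15], 0.84), ([309, 164, 74, 63], 0.39)]
pack_grip [([315, 183, 32, 17], 0.86)]
tray [([453, 259, 122, 87], 0.76)]
timer [([213, 186, 20, 19], 0.96)]
stain_bottle [([399, 189, 14, 33], 0.67)]
objective_can [([310, 166, 71, 58], 0.73), ([425, 200, 23, 25], 0.69)]
```

```bash
python3 - <<'E'
import cv2, numpy as np
a=cv2.imread("pics/top0.png")[90:310,150:500]; b=cv2.imread("pics/side0.png")[110:320,180:530]
im=np.vstack([cv2.resize(a,None,fx=1.43,fy=1.43),cv2.resize(b,(500,300))[:, :]]) if a.shape[1]*1.43==500 else np.vstack([cv2.resize(a,(500,314)),cv2.resize(b,(500,300))])
cv2.imwrite("pics/v1.png",cv2.resize(im,None,fx=.97,fy=.97))
E
```

```text
(no output)
```

View pics/v1.png

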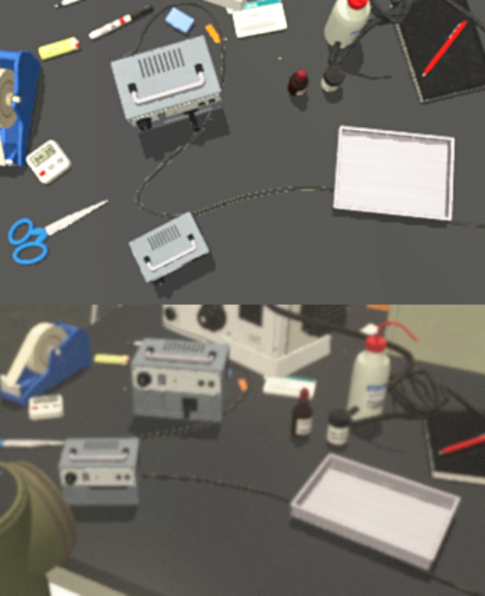

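The large unit is the far one, around (269,151) in top and (309,166) in side. It is yawed a few degrees and its black grip sits at about (284,181) in top and (315,183) in side. The tray is on the right and the small look-alike unit is nearer. I'll fit the poses by silhouette.

```bash
cat > h.py <<'E'
from bench import telemetry, cams, r
import cv2, numpy as np
from scipy.optimize import minimize
from scipy.spatial.transform import Rotation as R
def proj(d,P):
    P=np.atleast_2d(P); q=P@d["extrinsics"][:3,:3].T+d["extrinsics"][:3,3]
    return np.c_[d["fx"]*q[:,0]/q[:,2]+d["cx"], d["fy"]*q[:,1]/q[:,2]+d["cy"]]
def ray(d,uv):
    E=np.array(d["extrinsics"]); v=np.array([(uv[0]-d["cx"])/d["fx"],(uv[1]-d["cy"])/d["fy"],1])
    v=E[:3,:3].T@v; return -E[:3,:3].T@E[:3,3], v/np.linalg.norm(v)
def tri(obs):
    A=np.zeros((3,3));b=np.zeros(3)
    for d,uv in obs:
        o,v=ray(d,uv);M=np.eye(3)-np.outer(v,v);A+=M;b+=M@o
    return np.linalg.solve(A,b)
def plane(d,uv,z):
    o,v=ray(d,uv); return o+v*(z-o[2])/v[2]
def box(lx,ly,z0,z1): return np.array([[x,y,z] for x in(-lx/2,lx/2) for y in(-ly/2,ly/2) for z in(z0,z1)])
def place(B,p): c,s=np.cos(p[2]),np.sin(p[2]); return B@np.array([[c,-s,0],[s,c,0],[0,0,1]]).T+[p[0],p[1],0]
def fit(views,B,p0,S=4):
    def cost(q):
        p=[q[0]/100,q[1]/100,q[2]/10]; t=0
        for d,m in views:
            h=cv2.convexHull((proj(d,place(B,p))*S*16+ (S/2-.5)*16).astype(np.int32)); im=np.zeros((400*S,640*S),np.uint8)
            cv2.fillConvexPoly(im,h,1,shift=4); t+=1-(im&m).sum()/(im|m).sum()
        return t
    ms=[(d,cv2.resize(m.astype(np.uint8),None,fx=S,fy=S,interpolation=0)) for d,m in views]; views=ms
    q0=np.array([p0[0]*100,p0[1]*100,p0[2]*10])
    for _ in range(2):
        o=minimize(cost,q0,method="Nelder-Mead",options=dict(initial_simplex=[q0]+[q0+e for e in np.eye(3)*.8],xatol=.01,fatol=1e-5)); q0=o.x
    return np.array([q0[0]/100,q0[1]/100,q0[2]/10]),o.fun
E
python3 - <<'E'
from h import *
T=cams.snapshot("top");S=cams.snapshot("side")
def near(c,n,uv): 
    l=cams.silhouettes(c,n); k=min(l,key=lambda k:np.hypot(k["box"][0]-uv[0],k["box"][1]-uv[1])); print(n,c,k["box"],k["region"].sum()); return k["region"]
mt,ms=near("top","unit",(269,151)),near("side","unit",(309,166))
c=plane(T,(269,151),.1); print(c)
HB=np.vstack([box(.11,.172,0,.118)])
for v in ([(T,mt)],[(S,ms)],[(T,mt),(S,ms)]): print("unit",fit(v,HB,[c[0],c[1],.15]))
tt,ts=near("top","tray",(436,216)),near("side","tray",(453,259))
c=plane(T,(436,216),.03)
for v in ([(T,tt)],[(S,ts)],[(T,tt),(S,ts)]): print("tray",fit(v,box(.15,.21,.009,.033),[c[0],c[1],-.05]))
for g in ("pack","pack_grip"):
  a=cams.silhouettes("top",g);b=cams.silhouettes("side",g)
  print(g,[k["box"] for k in a],[k["box"] for k in b])
E
```

```text
unit top [269.5, 151.8, 84.7, 73.9] 3765
unit side [310.9, 165.5, 73.3, 57.4] 3445
[0.62765191 0.11047611 0.1       ]
unit (array([0.63700749, 0.10748042, 0.31603958]), np.float64(0.05392720457373257))
unit (array([0.63803893, 0.10801334, 0.31791952]), np.float64(0.1426090222034455))
unit (array([0.63733539, 0.1074741 , 0.31579459]), np.float64(0.19766209994719175))
tray top [435.4, 213.6, 88.7, 68.7] 5070
tray side [213.6, 183.5, 21.5, 18.6] 382
tray (array([ 0.48235379, -0.31196173, -0.09626141]), np.float64(0.029796574007087462))
tray (array([ 0.47846842, -0.31400176, -0.05      ]), np.float64(1.0))
tray (array([ 0.48235379, -0.31196173, -0.09626141]), np.float64(1.0297965740070874))
pack [[286.1, 176.5, 32.0, 18.2]] []
pack_grip [[286.8, 178.2, 26.5, 13.6]] [[314.4, 181.4, 32.8, 18.9]]
```

```bash
python3 - <<'E'
from h import *
p=[.6373,.1075,.316]
out=[]
for c,(x0,y0) in (("top",(215,100)),("side",(250,120))):
    d=cams.snapshot(c); k=6; w=d["img"][y0:y0+95,x0:x0+130]; im=cv2.resize(w,None,fx=k,fy=k,interpolation=cv2.INTER_CUBIC)
    im=im[:, :]
    def L(P,col):
        q=((proj(d,place(np.array(P),p))-[x0,y0]+.5)*k).astype(int); cv2.polylines(im,[q],True,col,1)
    for z in(0,.118): L([[-.055,-.086,z],[.055,-.086,z],[.055,.086,z],[-.055,.086,z]],(0,255,0))
    L([[-.055,-.064,.02],[-.055,.03,.02],[-.055,.03,.06],[-.055,-.064,.06]],(0,0,255))
    gx=-.052+.002+.014; L([[gx-.054,-.03,.054],[gx-.054,-.018,.054],[gx-.014,-.018,.054],[gx-.014,-.03,.054]],(255,0,255))
    out.append(im[:, :])
im=cv2.resize(np.vstack(out),(410*1,600)) if 0 else cv2.resize(np.hstack(out),(800,292))
im=np.vstack([cv2.resize(o,(410,300)) for o in out]); cv2.imwrite("pics/v2.png",im)
E
```

```text
(no output)
```

View pics/v2.png

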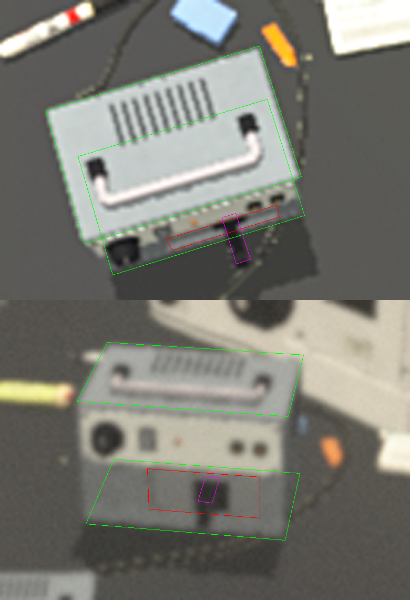

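The fit (green) lies on the large unit in the top view, and its yaw is about 18°. The projected grip (magenta) falls on the real one. Next I'll plan the approach to a pre-grasp pose.

```bash
cat > plan.py <<'E'
from h import *
U=np.array([.6373,.1075,.316])
def tool(heading,tilt):
    c,s=np.cos(heading),np.sin(heading); z=np.array([c*np.sin(tilt),s*np.sin(tilt),-np.cos(tilt)]); y=np.array([-s,c,0]); return R.from_matrix(np.c_[np.cross(y,z),y,z])
def go(tcp,Rt,s=None):
    s=s or telemetry.read_state()
    d=(np.array(tcp)-s["tcp_pos"])/.03; w=(Rt*R.from_rotvec(s["eef_rot"]).inv()).as_rotvec(degrees=True)
    print("t",round(s["clock"],2),"shift",d.round(2),"turn",w.round(1),"F",s["wrist_force"].round(1),"tcp",s["tcp_pos"].round(4)); return d,w
def grasp(u,heading,tilt,back=0): # grasp point u in unit frame -> tcp
    Rt=tool(heading,tilt); g=place(np.array([u]),U)[0]; return g+Rt.apply([0,0,.019-back]),Rt
E
python3 - <<'E'
from plan import *
T,Rt=grasp([-.081,-.024,.048],U[2],np.radians(40),.09); print(T); go(T,Rt)
E
```

```text
[0.52439083 0.04533343 0.10238916]
t 1.4 shift [ 13.56 -15.54  -4.3 ] turn [  1.8 -40.4  29.8] F [-0.  -1.3 -0.5] tcp [0.1176 0.5117 0.2313]
```

```bash
python3 -m crank '[{"dx":0.8,"dy":-0.9,"ax":0.1,"ay":-2.5,"az":1.9},{"dx":0.8,"dy":-1,"ax":0.1,"ay":-2.5,"az":1.9},{"dx":0.8,"dy":-1,"ax":0.1,"ay":-2.5,"az":1.9},{"dx":0.8,"dy":-1,"ax":0.1,"ay":-2.5,"az":1.9},{"dx":0.8,"dy":-1,"ax":0.1,"ay":-2.5,"az":1.9},{"dx":0.8,"dy":-1,"ax":0.1,"ay":-2.5,"az":1.9},{"dx":0.8,"dy":-1,"ax":0.1,"ay":-2.5,"az":1.9},{"dx":0.8,"dy":-1,"ax":0.1,"ay":-2.5,"az":1.9}]'
python3 -m crank '[{"dx":0.9,"dy":-1,"dz":-0.3,"ax":0.1,"ay":-2.5,"az":1.9},{"dx":0.9,"dy":-1,"dz":-0.3,"ax":0.1,"ay":-2.5,"az":1.9},{"dx":0.9,"dy":-1,"dz":-0.4,"ax":0.1,"ay":-2.5,"az":1.9},{"dx":0.9,"dy":-1,"dz":-0.5,"ax":0.1,"ay":-2.5,"az":1.9},{"dx":0.9,"dy":-1,"dz":-0.6,"ax":0.1,"ay":-2.5,"az":1.9},{"dx":0.9,"dy":-1,"dz":-0.7,"ax":0.1,"ay":-2.5,"az":1.8},{"dx":0.9,"dy":-0.9,"dz":-0.7,"ax":0.1,"ay":-2.5,"az":1.8},{"dx":0.8,"dy":-0.7,"dz":-0.7,"ax":0.1,"ay":-2.5,"az":1.8,"claw":60}]'
python3 - <<'E'
from plan import *
W=cams.snapshot("wrist"); cv2.imwrite("pics/w1.png",W["img"])
T,Rt=grasp([-.081,-.024,.048],U[2],np.radians(40),.09); go(T,Rt)
for n in("pack_grip","pack","unit"): print(n,[(k["box"],k["score"]) for k in cams.recognise("wrist",n)][:2])
print(proj(W,place(np.array([[-.09,-.03,.054],[-.09,-.018,.054],[-.055,-.064,.02],[-.055,.03,.02],[-.055,.03,.06],[-.055,-.064,.06]]),U)).round())
E
```

```text
t 1.45 shift [ 13.56 -15.54  -4.3 ] turn [  1.8 -40.4  29.8] F [ 1.3 -0.5 -0.3] tcp [0.1175 0.5116 0.2313]
pack_grip []
pack []
unit [([72.5, 355.4, 6.8, 2.5], 0.41)]
[[122. 472.]
 [127. 470.]
 [134. 466.]
 [171. 449.]
 [159. 476.]
 [120. 493.]]invalid input
invalid input
```

View pics/w1.png

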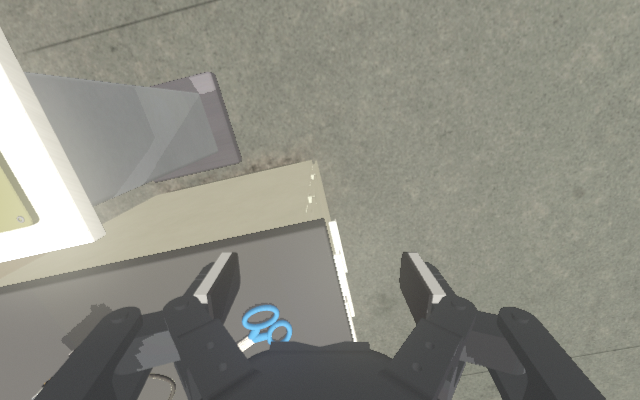

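The moves were refused, probably because every row needs all its keys. The picture only shows the bench corner from the start pose.

```bash
python3 -m crank '[{"dx":0.8,"dy":-0.9,"dz":0,"ax":0.1,"ay":-2.5,"az":1.9,"claw":85},{"dx":0.8,"dy":-1,"dz":0,"ax":0.1,"ay":-2.5,"az":1.9,"claw":85},{"dx":0.8,"dy":-1,"dz":0,"ax":0.1,"ay":-2.5,"az":1.9,"claw":85},{"dx":0.8,"dy":-1,"dz":0,"ax":0.1,"ay":-2.5,"az":1.9,"claw":85},{"dx":0.8,"dy":-1,"dz":0,"ax":0.1,"ay":-2.5,"az":1.9,"claw":85},{"dx":0.8,"dy":-1,"dz":0,"ax":0.1,"ay":-2.5,"az":1.9,"claw":85},{"dx":0.8,"dy":-1,"dz":0,"ax":0.1,"ay":-2.5,"az":1.9,"claw":85},{"dx":0.8,"dy":-1,"dz":0,"ax":0.1,"ay":-2.5,"az":1.9,"claw":85}]' && 
python3 -m crank '[{"dx":0.9,"dy":-1,"dz":-0.3,"ax":0.1,"ay":-2.5,"az":1.9,"claw":60},{"dx":0.9,"dy":-1,"dz":-0.3,"ax":0.1,"ay":-2.5,"az":1.9,"claw":60},{"dx":0.9,"dy":-1,"dz":-0.4,"ax":0.1,"ay":-2.5,"az":1.9,"claw":60},{"dx":0.9,"dy":-1,"dz":-0.5,"ax":0.1,"ay":-2.5,"az":1.9,"claw":60},{"dx":0.9,"dy":-1,"dz":-0.6,"ax":0.1,"ay":-2.5,"az":1.9,"claw":60},{"dx":0.9,"dy":-1,"dz":-0.7,"ax":0.1,"ay":-2.5,"az":1.8,"claw":60},{"dx":0.9,"dy":-0.9,"dz":-0.7,"ax":0.1,"ay":-2.5,"az":1.8,"claw":60},{"dx":0.8,"dy":-0.7,"dz":-0.7,"ax":0.1,"ay":-2.5,"az":1.8,"claw":60}]'
python3 - <<'E'
from plan import *
W=cams.snapshot("wrist"); cv2.imwrite("pics/w2.png",W["img"])
T,Rt=grasp([-.081,-.024,.048],U[2],np.radians(40),.09); go(T,Rt)
for n in("pack_grip","pack","unit"): print(n,[(k["box"],k["score"]) for k in cams.recognise("wrist",n)][:2])
print(proj(W,place(np.array([[-.09,-.03,.054],[-.09,-.018,.054],[-.055,-.064,.02],[-.055,.03,.02],[-.055,.03,.06],[-.055,-.064,.06]]),U)).round())
E
```

```text
clock: 2.6
tcp_pos: [0.3101, 0.2738, 0.2315]
eef_rot: [-0.061, 2.794, 0.076]
wrist_force: [0.7, 0.2, -1.0]
grip_width: 0.0849
gripper_force: 0.0
clock: 3.6
tcp_pos: [0.5238, 0.0452, 0.1056]
eef_rot: [-0.393, 2.421, 0.131]
wrist_force: [0.2, -0.3, -0.5]
grip_width: 0.06
gripper_force: 0.0
t 3.65 shift [0.01 0.09 0.  ] turn [ 0.6 -0.3 -0. ] F [ 1.5 -0.4 -2.6] tcp [0.5242 0.0427 0.1023]
pack_grip [([329.0, 214.0, 109.8, 50.2], 0.72)]
pack [([330.0, 210.9, 105.3, 54.5], 0.6)]
unit [([353.0, 253.8, 208.0, 141.1], 0.88), ([557.2, 24.5, 165.0, 48.5], 0.83)]
[[311. 208.]
 [327. 208.]
 [278. 196.]
 [376. 196.]
 [380. 234.]
 [274. 234.]]
```

View pics/w2.png

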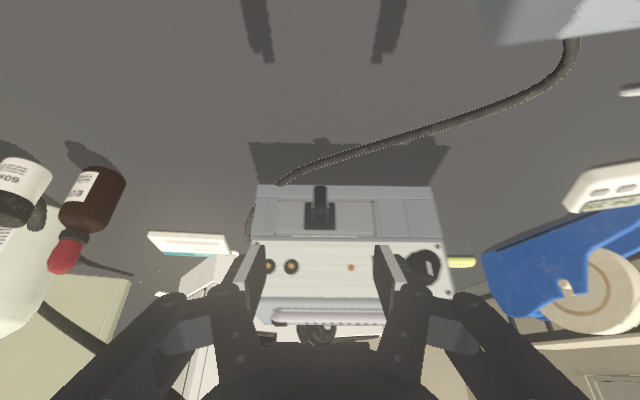

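The wrist view shows the unit, the slot at cols 277–373 and rows 200–234, and the black grip at about (320,187–228). The slot agrees with the prediction to about 2 px. I'll check the grip closely with an overlay.

```bash
python3 - <<'E'
from plan import *
W=cams.snapshot("wrist"); k=6;x0,y0=250,165
im=cv2.resize(W["img"][y0:y0+85,x0:x0+130],None,fx=k,fy=k,interpolation=cv2.INTER_CUBIC)
def L(P,col):
    q=((proj(W,place(np.array(P)/1000,U))-[x0,y0]+.5)*k).astype(int); cv2.polylines(im,[q],True,col,1)
L([[-55,-64,20],[-55,30,20],[-55,30,60],[-55,-64,60]],(0,0,255))
for x in(-90,-50): L([[x,-30,30],[x,-18,30],[x,-18,54],[x,-30,54]],(0,255,0))
L([[-55,-86,0],[-55,86,0]],(255,0,0))
cv2.imwrite("pics/v3.png",im)
E
```

```text
(no output)
```

View pics/v3.png

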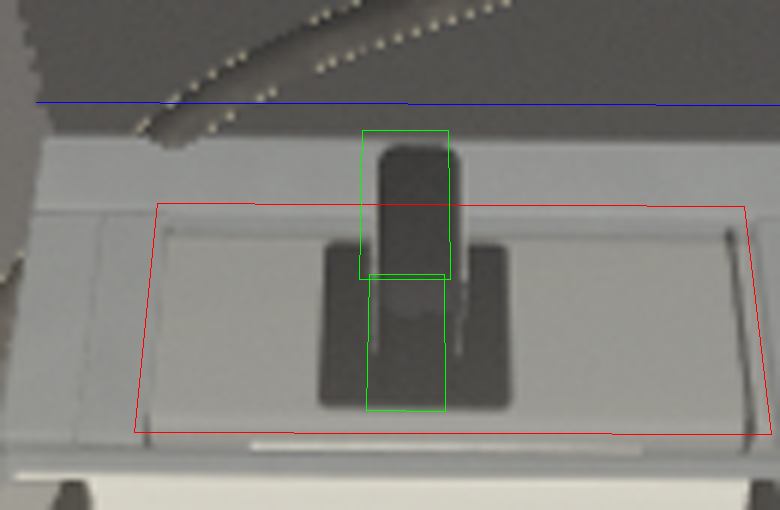

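```bash
python3 - <<'E'
from plan import *
from scipy.optimize import least_squares
W=cams.snapshot("wrist");T=cams.snapshot("top")
c=lambda x,y:(x/6+250-.5,y/6+165-.5)
t=lambda x,y:(x/(6*130/410*1.0) ,)
# wrist points: bottom front corners, slot upper corners, grip end centre low edge
P=np.array([[-55,-86,0],[-55,86,0],[-55,-64,60],[-55,30,60],[-90,-24,30]])/1000
uv=np.array([c(45,137),(434.5,187),c(147,447),c(750,452),c(420,147)])
print((uv-proj(W,place(P,U))).round(1))
o=least_squares(lambda q:(proj(W,place(P,q))-uv).ravel(),U,x_scale=[.01,.01,.1]); print("wrist fit",o.x,(uv-proj(W,place(P,o.x))).round(1))
o=least_squares(lambda q:(proj(W,place(P,q[:3])+[0,0,q[3]])-uv).ravel(),np.r_[U,0],x_scale=[.01,.01,.1,.01]); print("wrist fit+z",o.x,o.fun.round(1))
# shift in top px for the wrist fit
C=np.array([[-55,-86,118],[-55,86,118],[55,86,118],[55,-86,118]])/1000
print((proj(T,place(C,o.x[:3]))-proj(T,place(C,U))).round(1))
print("cam",(-W["extrinsics"][:3,:3].T@W["extrinsics"][:3,3]).round(3),W["fx"])
E
```

```text
[[ 2.   7.1]
 [ 7.6  5.8]
 [ 2.8  3.9]
 [-2.9  4.1]
 [ 3.   4.2]]
wrist fit [0.64323582 0.11320412 0.33703876] [[-2.1  1.8]
 [ 7.1  2.5]
 [-1.3 -0.2]
 [-4.2  0.9]
 [ 0.9 -1.2]]
wrist fit+z [0.63811001 0.11082218 0.32987384 0.00405302] [ 0.2 -2.1 -4.8 -2.1 -0.3  1.6  5.5  0.8 -1.   1.3]
[[-1.2 -0.9]
 [-0.9  0. ]
 [-1.5  0.2]
 [-1.8 -0.7]]
cam [ 0.377 -0.001  0.165] 279.19755065292793
```

```bash
sed -i 's/^U=.*/U=np.array([.640,.110,.322])/' plan.py; python3 - <<'E'
from plan import *
T,Rt=grasp([-.081,-.024,.049],U[2],np.radians(40),.04); go(T,Rt)
E
```

```text
t 3.95 shift [ 1.18  0.33 -1.37] turn [ 0.5 -0.2  0.1] F [-0.2  0.1  0.4] tcp [0.5226 0.0475 0.1063]
```

```bash
python3 -m crank '[{"dx":0.2,"dy":0.06,"dz":-0.2,"ax":0.1,"ay":0,"az":0,"claw":50},{"dx":0.2,"dy":0.06,"dz":-0.2,"ax":0.1,"ay":0,"az":0,"claw":50},{"dx":0.2,"dy":0.06,"dz":-0.2,"ax":0.1,"ay":0,"az":0,"claw":50},{"dx":0.2,"dy":0.06,"dz":-0.2,"ax":0.1,"ay":0,"az":0,"claw":50},{"dx":0.2,"dy":0.06,"dz":-0.2,"ax":0,"ay":0,"az":0,"claw":50},{"dx":0.18,"dy":0.04,"dz":-0.3,"ax":0,"ay":0,"az":0,"claw":50},{"dx":0,"dy":0,"dz":0,"ax":0,"ay":0,"az":0,"claw":50},{"dx":0,"dy":0,"dz":0,"ax":0,"ay":0,"az":0,"claw":50}]'
python3 - <<'E'
from plan import *
for _ in range(3):
    W=cams.snapshot("wrist"); s=telemetry.read_state(); print(s["tcp_pos"].round(4),s["eef_rot"].round(3),(-W["extrinsics"][:3,:3].T@W["extrinsics"][:3,3]).round(4))
T,Rt=grasp([-.081,-.024,.049],U[2],np.radians(40),0.0); go(T,Rt)
tt=s["tcp_pos"];z=R.from_rotvec(s["eef_rot"]).as_matrix()
k=2;x0,y0=190,100
im=cv2.resize(W["img"][y0:y0+250,x0:x0+300],None,fx=k,fy=k,interpolation=cv2.INTER_CUBIC)
def L(P,col):
    q=((proj(W,place(np.array(P)/1000,U))-[x0,y0]+.5)*k).astype(int); cv2.polylines(im,[q],True,col,1)
L([[-55,-64,20],[-55,30,20],[-55,30,60],[-55,-64,60]],(0,0,255))
for x in(-90,-50): L([[x,-30,30],[x,-18,30],[x,-18,54],[x,-30,54]],(0,255,0))
L([[-55,-86,0],[-55,86,0]],(255,0,0))
q=((proj(W,[tt,tt-z[:,2]*.019])-[x0,y0]+.5)*k).astype(int)
for a in q: cv2.circle(im,tuple(int(v) for v in a),4,(0,255,255),1)
cv2.imwrite("pics/v4.png",im)
E
```

```text
clock: 4.95
tcp_pos: [0.5576, 0.0568, 0.066]
eef_rot: [-0.39, 2.424, 0.141]
wrist_force: [-0.2, -0.5, 0.9]
grip_width: 0.0502
gripper_force: 0.0
[0.5577 0.0568 0.0662] [-0.39   2.423  0.141] [0.4125 0.009  0.1257]
[0.5578 0.0568 0.0664] [-0.39   2.423  0.141] [0.4125 0.009  0.1259]
[0.5579 0.0568 0.0665] [-0.39   2.423  0.141] [0.4126 0.009  0.126 ]
t 5.1 shift [ 0.82  0.29 -1.07] turn [ 0.1 -0.3  0.2] F [-0.2  0.1  0.8] tcp [0.5579 0.0568 0.0665]
```

View pics/v4.png

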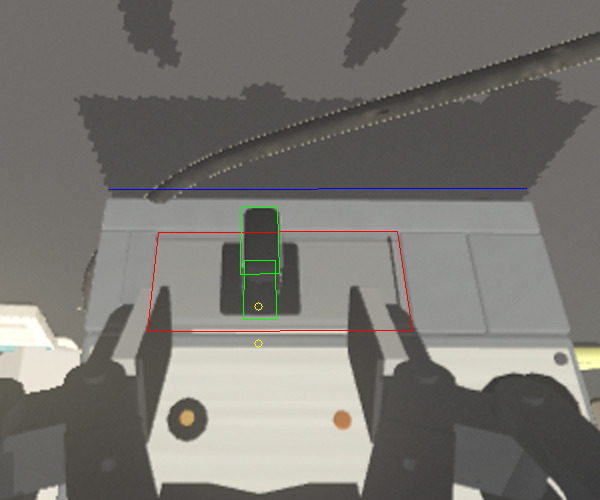

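The overlay now lies on the real grip to within about 1 mm, with the fingers either side of it. I'll move in, then close.

```bash
python3 -m crank '[{"dx":0.16,"dy":0.06,"dz":-0.2,"ax":0,"ay":0,"az":0,"claw":40},{"dx":0.16,"dy":0.06,"dz":-0.2,"ax":0,"ay":0,"az":0,"claw":40},{"dx":0.16,"dy":0.06,"dz":-0.2,"ax":0,"ay":0,"az":0,"claw":36},{"dx":0.16,"dy":0.06,"dz":-0.2,"ax":0,"ay":0,"az":0,"claw":36},{"dx":0.16,"dy":0.06,"dz":-0.2,"ax":0,"ay":0,"az":0,"claw":36},{"dx":0,"dy":0,"dz":-0.05,"ax":0,"ay":0,"az":0,"claw":30},{"dx":0,"dy":0,"dz":0,"ax":0,"ay":0,"az":0,"claw":30},{"dx":0,"dy":0,"dz":0,"ax":0,"ay":0,"az":0,"claw":30}]'
python3 -m crank '[{"dx":0,"dy":0,"dz":0,"ax":0,"ay":0,"az":0,"claw":16},{"dx":0,"dy":0,"dz":0,"ax":0,"ay":0,"az":0,"claw":16},{"dx":0,"dy":0,"dz":0,"ax":0,"ay":0,"az":0,"claw":5},{"dx":0,"dy":0,"dz":0,"ax":0,"ay":0,"az":0,"claw":0},{"dx":0,"dy":0,"dz":0,"ax":0,"ay":0,"az":0,"claw":0},{"dx":0,"dy":0,"dz":0,"ax":0,"ay":0,"az":0,"claw":0},{"dx":0,"dy":0,"dz":0,"ax":0,"ay":0,"az":0,"claw":0},{"dx":0,"dy":0,"dz":0,"ax":0,"ay":0,"az":0,"claw":0}]'
python3 - <<'E'
from plan import *
T,Rt=grasp([-.081,-.024,.049],U[2],np.radians(40),0.0); go(T,Rt)
E
```

```text
clock: 6.1
tcp_pos: [0.5818, 0.0658, 0.0349]
eef_rot: [-0.39, 2.423, 0.141]
wrist_force: [0.1, -0.3, -0.3]
grip_width: 0.0303
gripper_force: 0.0
clock: 7.1
tcp_pos: [0.5822, 0.0653, 0.0351]
eef_rot: [-0.389, 2.423, 0.139]
wrist_force: [-2.5, -3.9, 5.9]
grip_width: 0.0104
gripper_force: 59.7
t 7.1 shift [ 0.    0.   -0.02] turn [ 0.1 -0.3  0.2] F [-2.5 -3.9  5.9] tcp [0.5822 0.0653 0.0351]
```

```bash
python3 -m crank '[{"dx":0,"dy":0,"dz":0.04,"ax":0,"ay":0,"az":0,"claw":0},{"dx":-0.02,"dy":0.06,"dz":0,"ax":0,"ay":0,"az":0,"claw":0},{"dx":-0.02,"dy":0.06,"dz":0,"ax":0,"ay":0,"az":0,"claw":0},{"dx":-0.02,"dy":0.06,"dz":0,"ax":0,"ay":0,"az":0,"claw":0},{"dx":-0.02,"dy":0.06,"dz":0,"ax":0,"ay":0,"az":0,"claw":0},{"dx":-0.02,"dy":0.06,"dz":0,"ax":0,"ay":0,"az":0,"claw":0},{"dx":-0.02,"dy":0.06,"dz":0,"ax":0,"ay":0,"az":0,"claw":0},{"dx":0,"dy":0,"dz":0,"ax":0,"ay":0,"az":0,"claw":0}]'
cat >> plan.py <<'E'
def rep(ref=(.5822,.0653,.0351)):
    s=telemetry.read_state(); c,n=np.cos(U[2]),np.sin(U[2]); M=np.array([[c,n,0],[-n,c,0],[0,0,1]])
    Rm=R.from_rotvec(s["eef_rot"]).as_matrix(); g=s["tcp_pos"]-.019*Rm[:,2]
    print("t",round(s["clock"],2),"moved(unit mm)",(M@(s["tcp_pos"]-ref)*1000).round(1),"F unit",(M@s["wrist_force"]).round(1),"Tq",(M@s["wrist_torque"]).round(2),"heading",round(np.degrees(np.arctan2(-Rm[0,1],Rm[1,1])),1),"grasp unit mm",((M@(g-[U[0],U[1],0]))*1000).round(1),"w",s["grip_width"].round(4))
E
python3 -c "from plan import *; rep()"
```

```text
clock: 8.1
tcp_pos: [0.5792, 0.0736, 0.0357]
eef_rot: [-0.385, 2.425, 0.132]
wrist_force: [2.3, -11.5, -0.5]
grip_width: 0.0107
gripper_force: 59.3Traceback (most recent call last):
  File "<string>", line 1, in <module>
    from plan import *; rep()
                        ~~~^^
  File "plan.py", line 14, in rep
    print("t",round(s["clock"],2),"moved(unit mm)",(M@(s["tcp_pos"]-ref)*1000).round(1),"F unit",(M@s["wrist_force"]).round(1),"Tq",(M@s["wrist_torque"]).round(2),"heading",round(np.degrees(np.arctan2(-Rm[0,1],Rm[1,1])),1),"grasp unit mm",((M@(g-[U[0],U[1],0]))*1000).round(1),"w",s["grip_width"].round(4))
                                                                                                                                                                                                                                                                                         ^^^^^^^^^^^^^^^^^^^^^
AttributeError: 'float' object has no attribute 'round'
```

```bash
sed -i 's/s\["grip_width"\].round(4)/round(s["grip_width"],4)/' plan.py; python3 -m crank '[{"dx":-0.02,"dy":0.06,"dz":0,"ax":0,"ay":0,"az":0,"claw":0},{"dx":-0.02,"dy":0.06,"dz":0,"ax":0,"ay":0,"az":0,"claw":0},{"dx":-0.02,"dy":0.06,"dz":0,"ax":0,"ay":0,"az":0,"claw":0},{"dx":-0.02,"dy":0.04,"dz":0,"ax":0,"ay":0,"az":0,"claw":0},{"dx":0,"dy":0,"dz":0,"ax":0,"ay":0,"az":0,"claw":0},{"dx":0,"dy":0,"dz":0,"ax":0,"ay":0,"az":0,"claw":0},{"dx":0,"dy":0,"dz":0,"ax":0,"ay":0,"az":0,"claw":0},{"dx":0,"dy":0,"dz":0,"ax":0,"ay":0,"az":0,"claw":0}]'
python3 -c "from plan import *; rep()"
```

```text
clock: 9.1
tcp_pos: [0.5772, 0.0788, 0.0358]
eef_rot: [-0.383, 2.425, 0.128]
wrist_force: [2.2, -13.7, -1.1]
grip_width: 0.0107
gripper_force: 59.5
t 9.1 moved(unit mm) [-0.4 14.4  0.7] F unit [ -2.3 -13.7  -1.1] Tq [-2.12  0.98 -2.23] heading 17.8 grasp unit mm [-81.5  -9.5  50.4] w 0.0107
```

```bash
python3 -m crank '[{"dx":-0.02,"dy":0.05,"dz":0,"ax":0,"ay":0,"az":0,"claw":0},{"dx":-0.04,"dy":0.01,"dz":0,"ax":0,"ay":0,"az":-1.8,"claw":0},{"dx":-0.045,"dy":0.01,"dz":0,"ax":0,"ay":0,"az":-1.8,"claw":0},{"dx":-0.045,"dy":0.01,"dz":0,"ax":0,"ay":0,"az":-1.8,"claw":0},{"dx":-0.045,"dy":0.01,"dz":0,"ax":0,"ay":0,"az":-1.8,"claw":0},{"dx":-0.045,"dy":0.01,"dz":0,"ax":0,"ay":0,"az":-1.8,"claw":0},{"dx":-0.045,"dy":0.015,"dz":0,"ax":0,"ay":0,"az":-1.8,"claw":0},{"dx":0,"dy":0,"dz":0,"ax":0,"ay":0,"az":0,"claw":0}]'
cat >> plan.py <<'E'
    from math import radians
    # pack pose estimated from the hand: grasp point at pack (-.045,-.005)
    h=np.arctan2(-Rm[0,1],Rm[1,1])-U[2]; gu=(M@(g-[U[0],U[1],0]))[:2]*1000; A=np.array([[np.cos(h),-np.sin(h)],[np.sin(h),np.cos(h)]])
    print("phi",round(-np.degrees(h),1),{k:(gu+A@(np.array(v)-[-45,-5])).round(1).tolist() for k,v in dict(FR=(-14,-55),BR=(14,-55),FL=(-14,55),BL=(14,55)).items()})
E
python3 -c "from plan import *; rep()"
```

```text
clock: 10.1
tcp_pos: [0.568, 0.0817, 0.0357]
eef_rot: [-0.151, 2.445, 0.043]
wrist_force: [3.7, -16.2, -1.6]
grip_width: 0.0108
gripper_force: 59.5
t 10.1 moved(unit mm) [-8.3 20.   0.6] F unit [ -1.6 -16.5  -1.6] Tq [-2.34  0.98 -2.54] heading 6.9 grasp unit mm [-89.1  -1.5  50.3] w 0.0108
phi 11.5 {'FR': [-68.8, -56.7], 'BR': [-41.3, -62.3], 'FL': [-46.8, 51.1], 'BL': [-19.3, 45.5]}
```

```bash
python3 -m crank '[{"dx":-0.045,"dy":0.02,"dz":0,"ax":0,"ay":0,"az":-1.8,"claw":0},{"dx":-0.045,"dy":0.02,"dz":0,"ax":0,"ay":0,"az":-1.8,"claw":0},{"dx":-0.045,"dy":0.02,"dz":0,"ax":0,"ay":0,"az":-1.8,"claw":0},{"dx":-0.045,"dy":0.02,"dz":0,"ax":0,"ay":0,"az":-1.8,"claw":0},{"dx":-0.045,"dy":0.02,"dz":0,"ax":0,"ay":0,"az":-1.8,"claw":0},{"dx":-0.045,"dy":0.02,"dz":0,"ax":0,"ay":0,"az":-1.8,"claw":0},{"dx":0,"dy":0,"dz":0,"ax":0,"ay":0,"az":0,"claw":0},{"dx":0,"dy":0,"dz":0,"ax":0,"ay":0,"az":0,"claw":0}]'
python3 - <<'E'
from plan import *; rep()
for i,c in enumerate(("top",)):
    d=cams.snapshot(c); x0,y0=225,110; cv2.imwrite("pics/v5.png",cv2.resize(d["img"][y0:y0+90,x0:x0+110],None,fx=5,fy=5,interpolation=cv2.INTER_CUBIC))
E
```

```text
clock: 11.1
tcp_pos: [0.5603, 0.0846, 0.036]
eef_rot: [0.08, 2.446, -0.042]
wrist_force: [10.1, -17.6, -5.2]
grip_width: 0.011
gripper_force: 58.8
t 11.1 moved(unit mm) [-14.7  25.3   0.9] F unit [  4.  -19.9  -5.2] Tq [-2.55  0.76 -2.68] heading -3.9 grasp unit mm [-94.8   5.9  50.6] w 0.011
phi 22.4 {'FR': [-85.2, -52.1], 'BR': [-59.3, -62.8], 'FL': [-43.3, 49.6], 'BL': [-17.4, 38.9]}
```

View pics/v5.png

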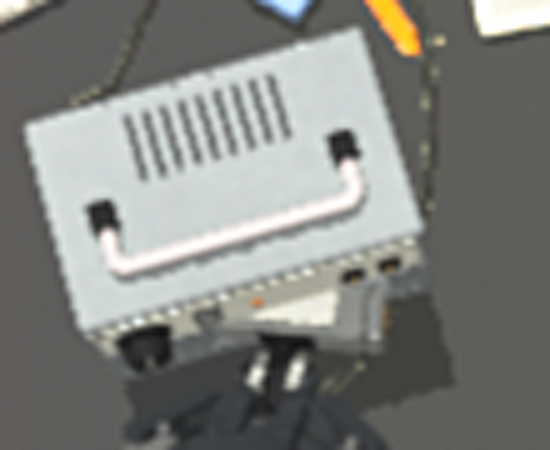

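The right end at about (375,315) is swung out beside the slot. Before drawing, I'll check the clearance to the bottle.

```bash
python3 - <<'E'
from plan import *
S=cams.snapshot("side"); T=cams.snapshot("top")
for n,w,h in(("stain_bottle",.036,.098),("objective_can",.039,.054)):
    a=[(k["box"],round(k["score"],2)) for k in cams.recognise("top",n)];b=[(k["box"],round(k["score"],2)) for k in cams.recognise("side",n)]
    print(n,a,b)
    from itertools import product
    for (p,_),(q,_) in product(a[:2],b[:2]): print(tri([(T,p[:2]),(S,q[:2])]).round(3))
    for q,_ in b[:2]: print("foot",plane(S,(q[0],q[1]+q[3]/2),0).round(3), "cen",plane(S,q[:2],h/2).round(3))
E
```

```text
stain_bottle [([365.8, 152.1, 16.1, 20.1], 0.8)] [([398.7, 188.6, 14.6, 38.1], 0.75)]
[ 0.644 -0.136  0.045]
foot [ 0.629 -0.148  0.   ] cen [ 0.64  -0.14   0.049]
objective_can [([393.0, 148.3, 13.8, 17.6], 0.5)] [([451.6, 259.6, 120.1, 82.1], 0.74), ([424.7, 196.8, 17.4, 23.5], 0.71)]
[ 0.744 -0.275 -0.221]
[ 0.656 -0.206  0.035]
foot [ 0.374 -0.343  0.   ] cen [ 0.462 -0.318  0.027]
foot [ 0.655 -0.208  0.   ] cen [ 0.666 -0.201  0.027]
```

```bash
python3 -m crank '[{"dx":0.03,"dy":-0.1,"dz":0,"ax":0,"ay":0,"az":0,"claw":0},{"dx":0.0,"dy":-0.2,"dz":0,"ax":0,"ay":0,"az":0,"claw":0},{"dx":-0.01,"dy":-0.2,"dz":0,"ax":0,"ay":0,"az":0,"claw":0},{"dx":-0.015,"dy":-0.2,"dz":0,"ax":0,"ay":0,"az":0,"claw":0},{"dx":-0.015,"dy":-0.2,"dz":0,"ax":0,"ay":0,"az":0,"claw":0},{"dx":-0.015,"dy":-0.2,"dz":0,"ax":0,"ay":0,"az":0,"claw":0},{"dx":-0.015,"dy":-0.2,"dz":0,"ax":0,"ay":0,"az":0,"claw":0},{"dx":-0.015,"dy":-0.2,"dz":0,"ax":0,"ay":0,"az":0,"claw":0}]'
python3 -c "from plan import *; rep()"
```

```text
clock: 12.45
tcp_pos: [0.5565, 0.045, 0.0353]
eef_rot: [0.07, 2.45, -0.025]
wrist_force: [0.3, -0.0, -0.8]
grip_width: 0.0107
gripper_force: 59.9
t 12.45 moved(unit mm) [-30.8 -11.1   0.2] F unit [ 0.3 -0.1 -0.8] Tq [0.36 0.71 0.03] heading -3.3 grasp unit mm [-111.   -30.7   50. ] w 0.0107
phi 21.7 {'FR': [-100.7, -88.6], 'BR': [-74.7, -99.0], 'FL': [-60.0, 13.6], 'BL': [-34.0, 3.2]}
```

```bash
python3 -m crank '[{"dx":-0.016,"dy":-0.25,"dz":0.03,"ax":0,"ay":0,"az":0,"claw":0},{"dx":-0.016,"dy":-0.28,"dz":0,"ax":0,"ay":0,"az":0,"claw":0},{"dx":-0.016,"dy":-0.28,"dz":0,"ax":0,"ay":0,"az":0,"claw":0},{"dx":-0.016,"dy":-0.28,"dz":0,"ax":0,"ay":0,"az":0,"claw":0},{"dx":-0.016,"dy":-0.28,"dz":0,"ax":0,"ay":0,"az":0,"claw":0},{"dx":-0.016,"dy":-0.28,"dz":0,"ax":0,"ay":0,"az":0,"claw":0},{"dx":-0.016,"dy":-0.28,"dz":0,"ax":0,"ay":0,"az":0,"claw":0},{"dx":-0.016,"dy":-0.28,"dz":0,"ax":0,"ay":0,"az":0,"claw":0}]'
python3 - <<'E'
from plan import *; rep()
T=np.array([.482,-.312]); yaw=-.096
# grasp on pack (-45,-5); want footprint centre (x -54..14 -> -20) at tray centre
c,s=np.cos(yaw),np.sin(yaw); off=np.array([-.025,-.005]); g=T+np.array([c*off[0]-s*off[1],s*off[0]+c*off[1]])
Rt=tool(yaw,np.radians(40)); z0=.0352-.020+.012 # tcp z with pack bottom on tray floor
go(np.r_[g,0]+[Rt.apply([0,0,.019])[0],Rt.apply([0,0,.019])[1],z0],Rt)
d=cams.snapshot("top"); cv2.imwrite("pics/v6.png",cv2.resize(d["img"][100:270,225:500],None,fx=2.5,fy=2.5))
for n in ("tray",):
    for c in("top","side"):
        print(c,[(k["box"],k["score"]) for k in cams.recognise(c,n)])
E
```

```text
clock: 13.45
tcp_pos: [0.5538, -0.0216, 0.0369]
eef_rot: [0.071, 2.448, -0.025]
wrist_force: [0.1, -0.6, -2.3]
grip_width: 0.0108
gripper_force: 59.8
t 13.45 moved(unit mm) [-54.4 -73.4   1.8] F unit [-0.1 -0.6 -2.3] Tq [ 0.4   0.85 -0.02] heading -3.3 grasp unit mm [-134.7  -93.    51.5] w 0.0108
phi 21.7 {'FR': [-124.4, -150.9], 'BR': [-98.4, -161.3], 'FL': [-83.7, -48.8], 'BL': [-57.7, -59.1]}
t 13.45 shift [-2.83 -9.81 -0.32] turn [-0.  -0.3 -2.2] F [ 0.1 -0.6 -2.3] tcp [ 0.5538 -0.0216  0.0369]
top [([434.1, 214.9, 85.5, 64.4], 0.67), ([365.1, 151.4, 14.6, 18.1], 0.52)]
side [([451.3, 260.2, 119.4, 84.9], 0.83), ([310.9, 166.3, 66.3, 64.5], 0.6)]
```

View pics/v6.png

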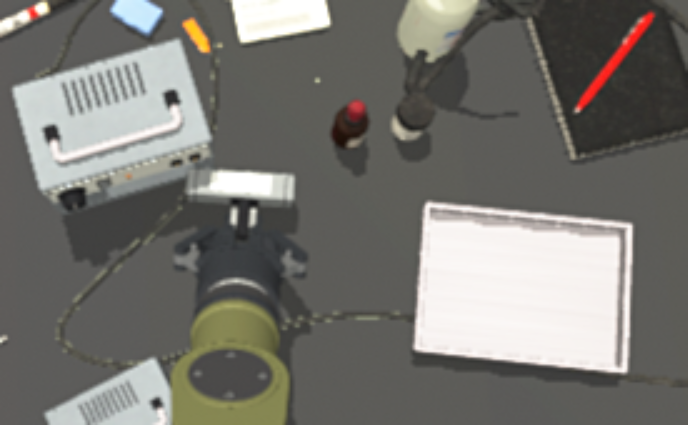

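The pack is out of the slot, held level, with its left end just clear of the front. I'll back off, lift and carry it to the tray on the right.

```bash
python3 -m crank '[{"dx":-0.5,"dy":-0.05,"dz":0.1,"ax":0,"ay":0,"az":0,"claw":0},{"dx":-0.5,"dy":-0.2,"dz":0.6,"ax":0,"ay":0,"az":0,"claw":0},{"dx":-0.3,"dy":-0.6,"dz":0.6,"ax":0,"ay":0,"az":0,"claw":0},{"dx":-0.3,"dy":-0.9,"dz":0.6,"ax":0,"ay":0,"az":0,"claw":0},{"dx":-0.2,"dy":-0.9,"dz":0,"ax":0,"ay":0,"az":-0.5,"claw":0},{"dx":-0.2,"dy":-0.9,"dz":0,"ax":0,"ay":0,"az":-0.5,"claw":0},{"dx":-0.2,"dy":-0.9,"dz":0,"ax":0,"ay":0,"az":-0.5,"claw":0},{"dx":-0.2,"dy":-0.9,"dz":0,"ax":0,"ay":-0.3,"az":-0.5,"claw":0}]'
python3 -m crank '[{"dx":-0.1,"dy":-0.9,"dz":0,"ax":0,"ay":0,"az":0,"claw":0},{"dx":-0.1,"dy":-0.9,"dz":0,"ax":0,"ay":0,"az":0,"claw":0},{"dx":-0.1,"dy":-0.9,"dz":0,"ax":0,"ay":0,"az":0,"claw":0},{"dx":-0.1,"dy":-0.9,"dz":0,"ax":0,"ay":0,"az":0,"claw":0},{"dx":0,"dy":-0.6,"dz":0,"ax":0,"ay":0,"az":0,"claw":0},{"dx":0,"dy":-0.3,"dz":0,"ax":0,"ay":0,"az":0,"claw":0},{"dx":0,"dy":0,"dz":0,"ax":0,"ay":0,"az":0,"claw":0},{"dx":0,"dy":0,"dz":0,"ax":0,"ay":0,"az":0,"claw":0}]'
python3 - <<'E'
from plan import *
T=np.array([.482,-.312]); yaw=-.096
c,s=np.cos(yaw),np.sin(yaw); off=np.array([-.025,-.005]); g=T+np.array([c*off[0]-s*off[1],s*off[0]+c*off[1]])
Rt=tool(yaw,np.radians(40)); z0=.0352-.020+.012
go(np.r_[g,0]+[Rt.apply([0,0,.019])[0],Rt.apply([0,0,.019])[1],z0],Rt)
S=cams.snapshot("side");D=cams.snapshot("top")
out=[]
for d,(x0,y0) in ((S,(370,180)),(D,(370,140))):
    im=cv2.resize(d["img"][y0:y0+130,x0:x0+150],None,fx=2.6,fy=2.6)
    for z in (.033,.012):
        q=((proj(d,place(box(.15,.21,z,z)[[0,2,6,4]],[.482,-.312,-.096]))-[x0,y0]+.5)*2.6).astype(int); cv2.polylines(im,[q],True,(0,255,0),1)
    out.append(im)
cv2.imwrite("pics/v7.png",np.hstack(out))
E
```

```text
clock: 14.6
tcp_pos: [0.4803, -0.1815, 0.0937]
eef_rot: [0.113, 2.442, -0.04]
wrist_force: [0.4, 0.6, -2.8]
grip_width: 0.0107
gripper_force: 59.9
clock: 15.6
tcp_pos: [0.4695, -0.3152, 0.0935]
eef_rot: [0.113, 2.443, -0.039]
wrist_force: [-0.0, -0.2, -1.9]
grip_width: 0.0106
gripper_force: 59.8
t 15.6 shift [-0.02 -0.02 -2.21] turn [-0.1 -0.1 -0.3] F [-0.  -0.2 -1.9] tcp [ 0.4695 -0.3152  0.0935]
```

View pics/v7.png

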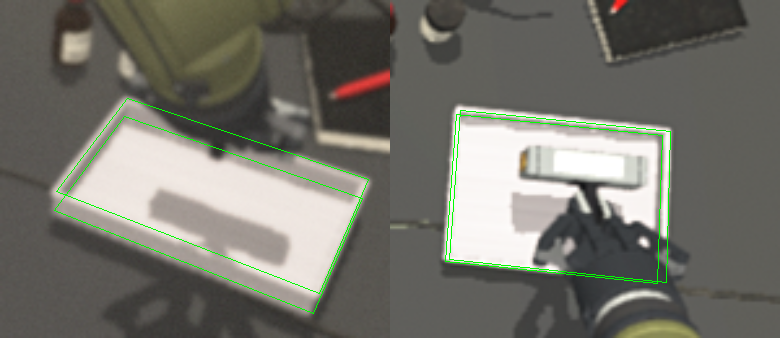

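The tray outline fits in both views. The pack hangs centred over it, with its shadow inside the floor. Lowering now.

```bash
python3 -m crank '[{"dx":0,"dy":0,"dz":-0.4,"ax":0,"ay":0,"az":0,"claw":0},{"dx":0,"dy":0,"dz":-0.4,"ax":0,"ay":0,"az":0,"claw":0},{"dx":0,"dy":0,"dz":-0.4,"ax":0,"ay":0,"az":0,"claw":0},{"dx":0,"dy":0,"dz":-0.4,"ax":0,"ay":0,"az":0,"claw":0},{"dx":0,"dy":0,"dz":-0.3,"ax":0,"ay":0,"az":0,"claw":0},{"dx":0,"dy":0,"dz":-0.15,"ax":0,"ay":0,"az":0,"claw":0},{"dx":0,"dy":0,"dz":-0.03,"ax":0,"ay":0,"az":0,"claw":0},{"dx":0,"dy":0,"dz":0,"ax":0,"ay":0,"az":0,"claw":0}]'
python3 -m crank '[{"dx":0,"dy":0,"dz":-0.03,"ax":0,"ay":0,"az":0,"claw":0},{"dx":0,"dy":0,"dz":-0.03,"ax":0,"ay":0,"az":0,"claw":0},{"dx":0,"dy":0,"dz":-0.02,"ax":0,"ay":0,"az":0,"claw":0},{"dx":0,"dy":0,"dz":0,"ax":0,"ay":0,"az":0,"claw":0},{"dx":0,"dy":0,"dz":0,"ax":0,"ay":0,"az":0,"claw":0},{"dx":0,"dy":0,"dz":0,"ax":0,"ay":0,"az":0,"claw":0},{"dx":0,"dy":0,"dz":0,"ax":0,"ay":0,"az":0,"claw":0},{"dx":0,"dy":0,"dz":0,"ax":0,"ay":0,"az":0,"claw":0}]'
```

```text
clock: 16.7
tcp_pos: [0.47, -0.3166, 0.0318]
eef_rot: [0.113, 2.441, -0.041]
wrist_force: [-0.2, -0.6, -1.2]
grip_width: 0.0111
gripper_force: 59.9
clock: 17.7
tcp_pos: [0.4698, -0.3165, 0.0291]
eef_rot: [0.113, 2.442, -0.04]
wrist_force: [-0.3, -0.4, -2.0]
grip_width: 0.0106
gripper_force: 59.9
```

```bash
python3 -m crank '[{"dx":0,"dy":0,"dz":-0.02,"ax":0,"ay":0,"az":0,"claw":0},{"dx":0,"dy":0,"dz":-0.02,"ax":0,"ay":0,"az":0,"claw":0},{"dx":0,"dy":0,"dz":-0.02,"ax":0,"ay":0,"az":0,"claw":0},{"dx":0,"dy":0,"dz":0,"ax":0,"ay":0,"az":0,"claw":0},{"dx":0,"dy":0,"dz":0,"ax":0,"ay":0,"az":0,"claw":0},{"dx":0,"dy":0,"dz":0,"ax":0,"ay":0,"az":0,"claw":0},{"dx":0,"dy":0,"dz":0,"ax":0,"ay":0,"az":0,"claw":0},{"dx":0,"dy":0,"dz":0,"ax":0,"ay":0,"az":0,"claw":0}]'
```

```text
clock: 18.7
tcp_pos: [0.4698, -0.3165, 0.0273]
eef_rot: [0.113, 2.442, -0.04]
wrist_force: [0.2, -0.2, -2.4]
grip_width: 0.0109
gripper_force: 59.9
```

```bash
python3 -m crank '[{"dx":0,"dy":0,"dz":-0.02,"ax":0,"ay":0,"az":0,"claw":0},{"dx":0,"dy":0,"dz":-0.02,"ax":0,"ay":0,"az":0,"claw":0},{"dx":0,"dy":0,"dz":0,"ax":0,"ay":0,"az":0,"claw":0},{"dx":0,"dy":0,"dz":0,"ax":0,"ay":0,"az":0,"claw":0},{"dx":0,"dy":0,"dz":0,"ax":0,"ay":0,"az":0,"claw":0},{"dx":0,"dy":0,"dz":0,"ax":0,"ay":0,"az":0,"claw":0},{"dx":0,"dy":0,"dz":0,"ax":0,"ay":0,"az":0,"claw":0},{"dx":0,"dy":0,"dz":0,"ax":0,"ay":0,"az":0,"claw":0}]'
```

```text
clock: 19.7
tcp_pos: [0.4703, -0.3166, 0.027]
eef_rot: [0.112, 2.44, -0.041]
wrist_force: [-3.6, 2.0, 5.4]
grip_width: 0.0109
gripper_force: 61.1
```

The pack is on the tray floor, with about 5 N upward. Release and retreat along the tool axis.

```bash
python3 -m crank '[{"dx":0,"dy":0,"dz":0,"ax":0,"ay":0,"az":0,"claw":16},{"dx":0,"dy":0,"dz":0,"ax":0,"ay":0,"az":0,"claw":25},{"dx":0,"dy":0,"dz":0,"ax":0,"ay":0,"az":0,"claw":36},{"dx":0,"dy":0,"dz":0,"ax":0,"ay":0,"az":0,"claw":36},{"dx":0,"dy":0,"dz":0,"ax":0,"ay":0,"az":0,"claw":36},{"dx":-0.1,"dy":0.01,"dz":0.12,"ax":0,"ay":0,"az":0,"claw":36},{"dx":-0.2,"dy":0.02,"dz":0.24,"ax":0,"ay":0,"az":0,"claw":36},{"dx":-0.3,"dy":0.03,"dz":0.36,"ax":0,"ay":0,"az":0,"claw":36}]'
python3 -m crank '[{"dx":-0.5,"dy":0.05,"dz":0.6,"ax":0,"ay":0,"az":0,"claw":36},{"dx":-0.5,"dy":0.05,"dz":0.6,"ax":0,"ay":0,"az":0,"claw":36},{"dx":-0.5,"dy":0.05,"dz":0.6,"ax":0,"ay":0,"az":0,"claw":36},{"dx":-0.5,"dy":0.05,"dz":0.6,"ax":0,"ay":0,"az":0,"claw":36},{"dx":-0.5,"dy":0.05,"dz":0.6,"ax":0,"ay":0,"az":0,"claw":36},{"dx":0,"dy":0,"dz":0,"ax":0,"ay":0,"az":0,"claw":36},{"dx":0,"dy":0,"dz":0,"ax":0,"ay":0,"az":0,"claw":36},{"dx":0,"dy":0,"dz":0,"ax":0,"ay":0,"az":0,"claw":36}]'
python3 - <<'E'
from plan import *
a=cams.snapshot("top")["img"][100:290,170:520];b=cams.snapshot("wrist")["img"]
cv2.imwrite("pics/v8.png",np.vstack([cv2.resize(a,(480,260)),cv2.resize(b,(480,300))]))
E
```

```text
clock: 20.7
tcp_pos: [0.4513, -0.3144, 0.048]
eef_rot: [0.113, 2.442, -0.04]
wrist_force: [0.4, -1.1, 0.2]
grip_width: 0.0361
gripper_force: 0.0
clock: 21.7
tcp_pos: [0.3768, -0.3067, 0.1369]
eef_rot: [0.113, 2.443, -0.039]
wrist_force: [0.4, 0.6, -0.5]
grip_width: 0.0358
gripper_force: 0.0
```

View pics/v8.png

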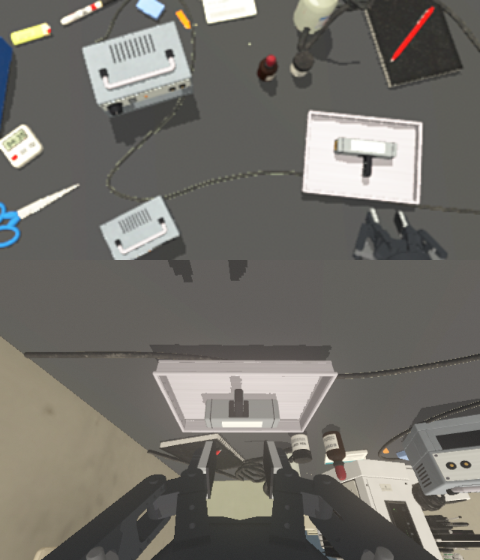

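The pack lies flat and upright in the tray, at about (365,150) in the top view. The gripper is clear and the other things stand where they were. Handing in.

```bash
python3 -c "
from bench import r; print(r.finish_job())"
```

```text
the job is handed in; nothing more can be done
None
```

The spent pack is out of the larger lamp supply and lies flat, same way up, in the steel tray; the gripper has let go and is clear, and the job was handed in at about 22 s of the 46 s allowed.

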